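Photograph the teapot with a two-stage shutter button

ROBOT

A 6-joint arm with a two-finger parallel gripper is mounted at the origin on the work surface. World frame = base frame: x ahead of the robot, y to its left, z up, the work surface at z = 0. Lengths are in m, angles in rad, forces in N, time in s.
With the tool pointing down it reaches from about 0.35 to 0.775 m from the base axis. Payload 7.3 kg.
Tool frame: the origin (TCP) lies on the mounting face of the last link; the fingertips stand 178 mm ahead of it and the grasp point (between the pads) lies 159 mm ahead of it; z points along the fingers, x is the direction in which the jaws open and shut, and the axes are right-handed (so a half turn about z gives the same grasp; the last joint's range is limited). The gripper opens to 92 mm and grips with 3 to 60 N. Pads are 19 mm wide; open, the fingers measure 130 mm over their backs; the gripper's body (75 mm by 190 mm) begins 47 mm behind the grasp point.
Start: joints at [-1.312, 0.342, 1.524, -0, 1.275, -0.146], TCP at [0.207, -0.483, 0.405] pointing down, gripper open.
Joint ranges: [-2.53, 2.53], [-0.77, 2.02], [0.04, 2.7], [-1, 4.14], [0.28, 2.66], [-3.11, 3.11]. Speed limits (rad/s): [2.57, 2.57, 3.14, 3.14, 3.14, 3.14].

INTERFACE

Orientations are given as a unit quaternion [x, y, z, w].
In Python, from rig import * gives the robot as it stands.
- The arm moves only by the tool send_rows, never from a script. Its argument "steps" is a list of rows, each a list of 3 entries, a list of its own where there are three numbers: the shift along the tool's x, y, z in mm, then the turn, a rotation vector about the tool's x, y, z in rad, then the finger opening in mm, from 0 to 91.8. A call has 1 to 12 rows; each row shifts and turns the commanded pose from where the row before left it, along the tool's axes as they then stand; what a row does not reach is not made up. A row lasts 1/12 s, in which the tool goes at most 41.7 mm and 7.16 degrees, less where a joint would pass 70% of its speed; a pose out of reach is approached as far as the arm can. A call is refused whole if a number of a shift passes 41.7 or a number of a turn 0.125, either way. A call with a gripper value outside its range is refused whole. The fingers move at their own pace and stop on an object; "squeeze" is the grip in N (left out, the last holds). Time passes only in rows, so rows that do not move let the fingers close. It gives the time, the measured TCP pose, the force and the opening at its end, in the units of the state.
- get_state(): the state, without advancing time (a new reading comes with each control period).
- snapshot(name): name is "scene" or "top" or "wrist"; returns the picture (400x640x3 uint8, blue, green, red); there is no depth.
- camera_params(name): a dict with "fx", "fy", "cx", "cy" (pixels), "R" (3x3) and "t" (3): a world point X has camera coordinates R X + t; the wrist camera has in their place "hand_eye" (4x4, takes a point from camera to tool coordinates, whose origin is the TCP and whose axes are the tool frame's). Camera axes: x right, y down, z forward; pixel columns grow to the right and rows downward; lengths in m; the calibration is good to about 2 mm. A picture is of the moment at which its call begins: read the wrist's pose just before it. camera_params takes no time and is no camera call.
- sign_off(): hands the job in, once; it reports no verdict.
Trained networks look in the newest picture that a camera, given by its name, has taken for a name from the list of things; names that differ only in an ending like _2 or _b are one class to them, and where a whole thing is asked for, a point or a joint stands for the part that bears it (a point fixed in the world has none). Each returns a list of dicts, best first, with "conf" (0 to 1); they miss things now and then, are a little off and sometimes report something else, mostly with a low value. They report only what shows in the picture. A call takes as long as a camera call.
- recognise(camera, thing): "box" ([left, top, right, bottom] as shares, 0 to 1, of the picture: columns of its width, rows of its height, round what is visible of it).
- landmark_of(camera, thing): "at" ([column, row] as shares, 0 to 1, of the picture: columns of its width, rows of its height: a listed point, or the origin of a listed thing).
The state is a dict: "time_s": time; "qpos": joint angles; "joint_velocities": joint speeds; "joint_torque": joint torques, N m; "ee_pos": TCP position; "ee_rot": TCP orientation; "force": force on the tool from outside, world axes, zero at the start; "wrist_torque": the same for the moment, N m; "grip_width": finger opening in m.
Only numpy, scipy, OpenCV 4.12 (cv2) and the standard library are available. Lean on these libraries where they do the work, as an engineer would, in place of code of your own. Each camera call takes 0.05 s, during which the arm holds its last target. There are 200 camera calls.

TASK

Take the sale picture of the blue-and-white teapot with the camera that stands on the low tripod: turn the camera on its tripod until the lens points straight at the middle of the teapot, press the red shutter button gently to its halfway stop and keep it there for a good second so that the camera can focus, then press on fully down to take the picture, and let go of the button. Take no picture while the lens points elsewhere, do not drag or tip the tripod, and leave the teapot and the other tea things where they are.

Things in the scene. Friction and masses are not known exactly. Their poses are not given: they have to be found in the camera images.
- tripod: Low table tripod with the camera on it (about 0.95 kg together, standing loose on three rubber feet, none of it fixed to the table). Its origin is on the table under the tripod's centre, and the upright pan axis passes through it. Three aluminium legs reach 88 mm out at 0, 120 and 240 degrees about it (0 = its own x axis).
- camera (a joint): Pan angle of the camera on the tripod, rad, anticlockwise seen from above; 0 when the lens points along the tripod's x axis; free from -1.6 to 1.6. A stiff pan head: about 0.12 N m of friction, it stays where it is left.
- camera_deck (a point): On the pan axis at the height of the camera's flat top deck, 146 mm above the table. x = the way the lens points, y = towards the camera's plain end (away from the button), z up. Black and grey body 130 mm wide (y -65 to 65), 40 mm thick (x -20 to 20), 76 mm high. On the deck: mode dial 21 mm across, 5 mm high at x -8, y -22; accessory shoe 3 mm high at the middle.
- camera_end (a point): Inside the camera's plain end, 48 mm from the pan axis along the camera's +y, 10 mm below the deck; axes as camera_deck. Here the body is 40 mm thick (along x), both faces flat and free from 31 to 58 mm from the pan axis: it can be gripped from above, front and back, and swung about the pan axis.
- lens_front (a point): Middle of the front glass, on the optical axis, 68 mm ahead of the pan axis, 105 mm above the table; axes as camera_deck. The lens is 56 mm across and sticks out from 20 to 68 mm ahead of the pan axis. The hand grip bulges out to 36 mm ahead, under the button, at y -30 to -64 mm of camera_deck.
- shutter_axis (a point): On the axis of the shutter button, at deck level, x 10, y -47 mm of camera_deck; axes the same. On it stands the red mushroom button, 17 mm across, screwed into the shutter more or less deep: its top is 13 to 19 mm above the deck, different each time. Pressed straight down it gives 3 mm, 0.9 to 2.3 N, to a halfway stop, stands still up to 7 N, then gives 3 mm more, 7 to 9.7 N, to its end stop.
- shutter_first (a joint): Travel of the button's first stage, m: 0 free, 0.003 at the halfway stop and beyond it. The button springs fully back when let go.
- shutter_second (a joint): Travel of the button's second stage, m: 0 until the halfway stop is passed, 0.003 fully down (picture taken once it is over 0.0022).
- teapot_mid (a point): Middle of the teapot, on its upright axis, 60 mm above the pot's base: white round pot with blue lid, knob and handle, 132 mm across the belly, 139 mm high, 220 mm from spout to handle; stands on a round cork trivet 170 mm across and 8 mm thick.
- jar_mid (a point): Middle of a closed amber preserve jar with a brass-coloured cap, 80 mm across, 115 mm high. Leave alone.
- glass1_mid (a point): Middle of a tea glass, 64 mm across, 90 mm high. Leave alone.
- glass2_mid (a point): Middle of another tea glass like glass1. Leave alone.
- glass3_mid (a point): Middle of the third tea glass. Leave alone.
- sugar_mid (a point): Middle of a lidded white and blue sugar bowl, 100 mm across, 85 mm high. Leave alone.

How it is judged:
By the outcome, as a careful person would: the job done as asked, in the order asked, and still so for the second after the job is handed in, with the robot touching nothing.
It also fails if it takes over 58 s, if anything falls off the work surface, if the arm or the gripper's body presses on something with over 40 N, if the wrist force passes 120 N, or if a joint passes its speed limit or range.

## Working session

There is one attempt and no reset: what is moved stays moved. The work goes in short steps, Python scripts to look and compute and a tool call to move; the robot and the scene stay as the last step left them, time stands still between calls to the robot, and variables do not carry over. Pictures are saved under pics/ and viewed, about 8 in all and at most 12, crops included, and the job is handed in when it is done.

Besides the shell and the picture viewer there is one more tool, called after "Request:" in YAML: its name, and indented under it one key for each argument. send_rows: Moves the arm, as the interface text tells. Its arguments: {"type":"object","properties":{"steps":{"type":"array"},"squeeze":{"type":"number"}},"required":["steps"]}

```bash
mkdir -p pics
cat > h.py <<'E'
from rig import *
import numpy as np, cv2
from scipy.spatial.transform import Rotation as Ro
def cam(n):
    p=camera_params(n)
    K=np.array([[p['fx'],0,p['cx']],[0,p['fy'],p['cy']],[0,0,1]])
    if 'R' in p: return K,np.array(p['R']),np.array(p['t'])
    s=get_state();T=np.eye(4);T[:3,:3]=Ro.from_quat(s['ee_rot']).as_matrix();T[:3,3]=s['ee_pos']
    M=np.linalg.inv(T@np.array(p['hand_eye']));return K,M[:3,:3],M[:3,3]
def ray(c,at):
    K,R,t=c;d=np.linalg.inv(K)@[at[0]*640,at[1]*400,1];return -R.T@t,R.T@d
def onz(c,at,z):
    o,d=ray(c,at);return o+d*(z-o[2])/d[2]
def proj(c,X):
    K,R,t=c;q=K@(R@np.array(X)+t);return q[:2]/q[2]
E
cat > a.py <<'E'
from h import *
Z=dict(tripod=0,camera_deck=.146,camera_end=.136,lens_front=.105,shutter_axis=.146,teapot_mid=.068,jar_mid=.0575,glass1_mid=.045,sugar_mid=.0425)
s=get_state();print(s['time_s'],s['ee_pos'],s['ee_rot'])
for n in ('top','scene'):
    c=cam(n);cv2.imwrite(f'pics/{n}0.png',snapshot(n))
    print(n,'campos',(-c[1].T@c[2]).round(3))
    for k,z in Z.items():
        for r in landmark_of(n,k)[:3]: print(k,round(r['conf'],2),(np.array(r['at'])*[640,400]).round(),onz(c,r['at'],z).round(3))
print(get_state()['time_s'])
E
python3 a.py; python3 -c "
import cv2,numpy as np
cv2.imwrite('pics/both0.png',np.vstack([cv2.imread('pics/top0.png'),cv2.imread('pics/scene0.png')])[:, :])
import cv2 as c;i=c.imread('pics/both0.png');c.imwrite('pics/both0.png',c.resize(i,(480,600)))"
```

```text
0.0 [ 0.20673994 -0.482426    0.40406543] [ 8.34808411e-01 -5.50540055e-01 -5.66422002e-04 -4.94880718e-04]
top campos [ 0.349 -0.117  1.645]
tripod 0.73 [348. 205.] [ 0.547 -0.195  0.   ]
camera_deck 0.97 [352. 197.] [ 0.553 -0.199  0.146]
camera_end 0.63 [355. 216.] [ 0.497 -0.211  0.136]
shutter_axis 0.91 [346. 185.] [ 0.587 -0.18   0.146]
teapot_mid 0.61 [190. 278.] [0.302 0.282 0.068]
jar_mid 0.87 [222. 140.] [0.734 0.211 0.058]
glass1_mid 0.79 [356. 272.] [ 0.333 -0.224  0.045]
sugar_mid 0.74 [433. 229.] [ 0.474 -0.461  0.042]
scene campos [1.272 0.215 0.817]
tripod 0.91 [283. 213.] [ 0.538 -0.203  0.   ]
tripod 0.73 [277. 179.] [ 0.426 -0.282  0.   ]
camera_deck 0.64 [277. 164.] [ 0.525 -0.219  0.146]
camera_end 0.8 [288. 160.] [ 0.489 -0.209  0.136]
lens_front 0.72 [300. 188.] [ 0.538 -0.152  0.105]
lens_front 0.72 [276. 180.] [ 0.538 -0.219  0.105]
lens_front 0.25 [426. 321.] [0.772 0.215 0.105]
shutter_axis 0.62 [277. 180.] [ 0.58  -0.192  0.146]
teapot_mid 0.81 [491. 189.] [0.297 0.27  0.068]
jar_mid 0.89 [425. 320.] [0.738 0.213 0.057]
sugar_mid 0.64 [210. 158.] [ 0.467 -0.47   0.042]
1.0
```

View pics/top0.png

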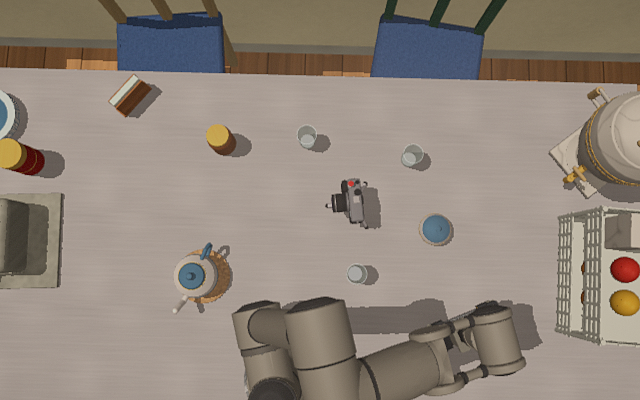

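View pics/scene0.png

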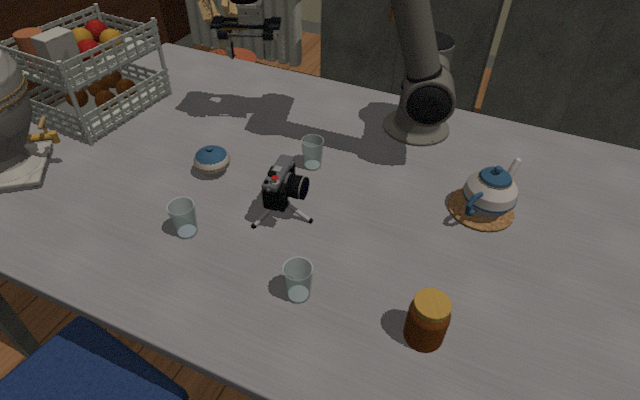

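Top view: camera at about (350,202), lens pointing left and a little down. The teapot is at (193,278), with glasses at (356,272), (307,137) and (412,156). The networks agree with the picture. Next I'll move above the camera for a close look.

```bash
cat >> h.py <<'E'
def plan(P,yaw=None,n=None):
    "shift in tool axes (mm) to world TCP P and turn about tool z to bring tool x to yaw deg"
    s=get_state();R=Ro.from_quat(s['ee_rot']).as_matrix();x=R[:,0]
    d=R.T@(np.array(P)-s['ee_pos'])*1000
    y0=np.degrees(np.arctan2(x[1],x[0]))
    print('t',round(s['time_s'],2),'pos',np.round(s['ee_pos'],4),'yaw',y0.round(2),'tilt',R[:2,2].round(4),'shift',d.round(1),'rows',np.abs(d).max()/41.7)
    if yaw is not None:
        r=-((yaw-y0+90)%180-90);print('turn z rad',np.radians(r).round(4))
E
python3 -c "
from h import *
print(np.array(camera_params('wrist')['hand_eye']).round(3),camera_params('wrist')['fx'])
plan([.52,-.22,.42],103)"
```

```text
[[ 1.    -0.    -0.001 -0.   ]
 [ 0.001  0.953  0.302 -0.082]
 [ 0.    -0.302  0.953  0.02 ]
 [ 0.     0.     0.     1.   ]] 356.3010378621567
t 1.0 pos [ 0.2068 -0.4826  0.4047] yaw -66.81 tilt [-0. -0.] shift [-118.  -391.3  -15.3] rows 9.384013899160554
turn z rad 0.1779
```

Request:
send_rows:
  steps:
    - [[-11.8,-39.1,-1.5],[0,0,0],91]
    - [[-11.8,-39.1,-1.5],[0,0,0],91]
    - [[-11.8,-39.1,-1.5],[0,0,0],91]
    - [[-11.8,-39.1,-1.5],[0,0,0],91]
    - [[-11.8,-39.1,-1.5],[0,0,0],91]
    - [[-11.8,-39.1,-1.5],[0,0,0],91]
    - [[-11.8,-39.1,-1.5],[0,0,0],91]
    - [[-11.8,-39.1,-1.5],[0,0,0],91]
    - [[-11.8,-39.1,-1.5],[0,0,0],91]
    - [[-11.8,-39.1,-1.5],[0,0,0],91]
    - [[0,0,0],[0,0,0.09],91]
    - [[0,0,0],[0,0,0.088],91]

```text
time_s: 2.0
ee_pos: [0.5213, -0.218, 0.4194]
ee_rot: [0.783, -0.622, -0.0, -0.0]
force: [0.1, -0.8, -0.3]
grip_width: 0.0913
```

Request:
send_rows:
  steps:
    - [[0,0,0],[0,0,0],91]
    - [[0,0,0],[0,0,0],91]
    - [[0,0,0],[0,0,0],91]

```text
time_s: 2.25
ee_pos: [0.5195, -0.2204, 0.4197]
ee_rot: [0.783, -0.622, 0.0, 0.0]
force: [0.3, -0.1, 0.9]
grip_width: 0.091
```

```bash
cat > b.py <<'E'
from h import *
import sys
Z=dict(camera_deck=.146,camera_end=.136,lens_front=.105,shutter_axis=.146,tripod=0)
plan([.5,-.22,.3],103)
c=cam('wrist');im=snapshot('wrist')
for k,z in Z.items():
    for r in landmark_of('wrist',k)[:2]:
        a=np.array(r['at'])*[640,400];print(k,round(r['conf'],2),a.round(),onz(c,r['at'],z).round(4))
        if len(sys.argv)>2: cv2.circle(im,tuple(int(v) for v in a),3,(0,255,0),1)
cv2.imwrite('pics/'+sys.argv[1]+'.png',im)
E
python3 b.py w1
```

```text
t 2.25 pos [ 0.5195 -0.2204  0.4197] yaw -76.9 tilt [-0.     -0.0001] shift [ -4.8  18.9 119.7] rows 2.871438079708208
turn z rad 0.0018
camera_deck 0.94 [316. 163.] [ 0.545  -0.2131  0.146 ]
camera_end 0.94 [306. 219.] [ 0.4974 -0.2158  0.136 ]
lens_front 0.95 [231. 144.] [ 0.5363 -0.143   0.105 ]
shutter_axis 0.92 [304.  92.] [ 0.5914 -0.1941  0.146 ]
shutter_axis 0.72 [313. 162.] [ 0.5452 -0.2109  0.146 ]
tripod 0.8 [314. 137.] [ 0.5428 -0.2103  0.    ]
```

View pics/w1.png

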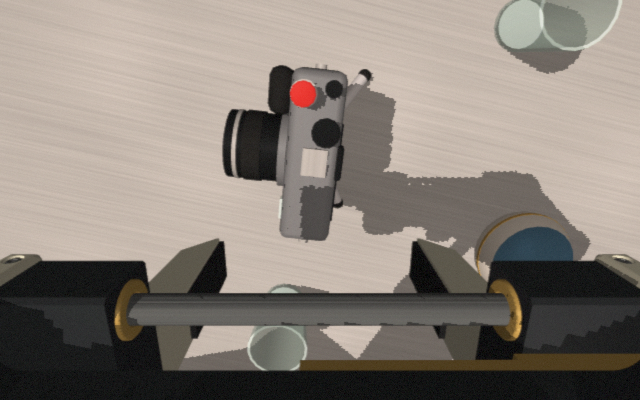

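The wrist view shows the camera body from (320,70) to (303,240), with the red button at (303,94) and the lens towards the left. It currently points at about 97°, and the teapot lies at about 117°. I'll take a closer look at the teapot to get the bearing right.

```bash
python3 -c "
from h import *
plan([.28,.24,.45])"
```

```text
t 2.55 pos [ 0.5195 -0.2204  0.4198] yaw -77.01 tilt [ 0.0001 -0.0001] shift [-502.5  129.9  -30.3] rows 12.049352080522112
```

Request:
send_rows:
  steps:
    - [[-41,10.8,-2.5],[0,0,0],91]
    - [[-41,10.8,-2.5],[0,0,0],91]
    - [[-41,10.8,-2.5],[0,0,0],91]
    - [[-41,10.8,-2.5],[0,0,0],91]
    - [[-41,10.8,-2.5],[0,0,0],91]
    - [[-41,10.8,-2.5],[0,0,0],91]
    - [[-41,10.8,-2.5],[0,0,0],91]
    - [[-41,10.8,-2.5],[0,0,0],91]
    - [[-41,10.8,-2.5],[0,0,0],91]
    - [[-41,10.8,-2.5],[0,0,0],91]
    - [[-41,10.8,-2.5],[0,0,0],91]
    - [[-41,10.8,-2.5],[0,0,0],91]

```text
time_s: 3.55
ee_pos: [0.2858, 0.2228, 0.4497]
ee_rot: [0.782, -0.623, 0.0, -0.001]
force: [1.0, 0.5, 0.2]
grip_width: 0.0914
```

Request:
send_rows:
  steps:
    - [[0,0,0],[0,0,0],91]
    - [[0,0,0],[0,0,0],91]
    - [[0,0,0],[0,0,0],91]

```text
time_s: 3.8
ee_pos: [0.2872, 0.2215, 0.4492]
ee_rot: [0.783, -0.622, 0.0, 0.0]
force: [1.1, 0.2, -0.2]
grip_width: 0.091
```

Run:
```python
from h import *
plan([.5,-.22,.3],103)
c=cam('wrist');im=snapshot('wrist');cv2.imwrite('pics/w2.png',im)
for r in landmark_of('wrist','teapot_mid')[:2]: print(r['conf'],np.array(r['at'])*[640,400],onz(c,r['at'],.068).round(4))
hsv=cv2.cvtColor(im,cv2.COLOR_BGR2HSV);m=cv2.inRange(hsv,(95,80,40),(120,255,255))
n,_,st,ce=cv2.connectedComponentsWithStats(m)
for i in range(1,n):
    if st[i][4]>150: print(st[i],ce[i].round(1),onz(c,ce[i]/[640,400],.13).round(4))
```

```text
t 3.8 pos [0.2872 0.2215 0.4492] yaw -76.93 tilt [ 0.0005 -0.0005] shift [ 478.1 -107.3  149.5] rows 11.465939706297913
turn z rad 0.0013
[306  37  41  56 736] [326.1  64.3] [0.3824 0.2368 0.13  ]
[ 230   97   87   87 5936] [272.7 140. ] [0.3144 0.2666 0.13  ]
```

View pics/w2.png

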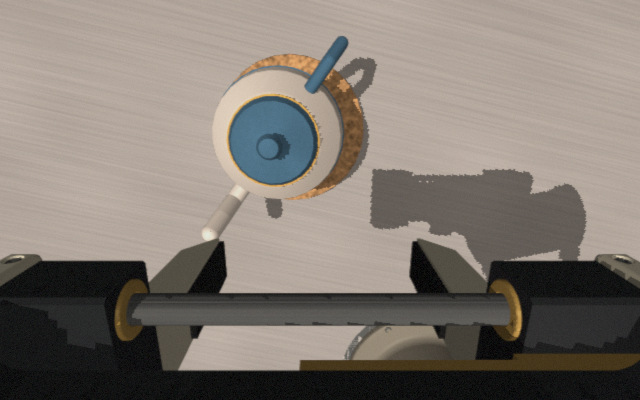

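The teapot: knob at (268,146), lid rim centred near (273,140), belly outline centred near (278,132).

Run:
```python
from h import *
c=cam('wrist')
for a,z in (((268.5,146),.143),((278,132.5),.068),((278,132.5),.075),((273,140),.11)): print(a,z,onz(c,np.array(a)/[640,400],z).round(4))
X=np.array([.3065,.270])
for P in ([.5445,-.212],): 
    d=X-P;print(np.degrees(np.arctan2(d[1],d[0])))
plan([.5445-.048,-.212-.0055,.42])
```

```text
(268.5, 146) 0.143 [0.312  0.2667 0.143 ]
(278, 132.5) 0.068 [0.313  0.2673 0.068 ]
(278, 132.5) 0.075 [0.314  0.2667 0.075 ]
(273, 140) 0.11 [0.3118 0.267  0.11  ]
116.27905132528292
t 3.9 pos [0.288  0.2206 0.449 ] yaw -77.14 tilt [ 0.     -0.0005] shift [ 473.5 -105.7   29.2] rows 11.355813451268425
```

Request:
send_rows:
  steps:
    - [[39.5,-8.8,0],[0,0,0],91]
    - [[39.5,-8.8,0],[0,0,0],91]
    - [[39.5,-8.8,0],[0,0,0],91]
    - [[39.5,-8.8,0],[0,0,0],91]
    - [[39.5,-8.8,0],[0,0,0],91]
    - [[39.5,-8.8,0],[0,0,0],91]
    - [[39.5,-8.8,0],[0,0,0],91]
    - [[39.5,-8.8,0],[0,0,0],91]
    - [[39.5,-8.8,0],[0,0,0],91]
    - [[39.5,-8.8,0],[0,0,0],91]
    - [[39.5,-8.8,0],[0,0,0],91]
    - [[39.5,-8.8,0],[0,0,0],91]

```text
time_s: 4.9
ee_pos: [0.4961, -0.2211, 0.4488]
ee_rot: [0.781, -0.624, -0.0, 0.0]
force: [1.8, 0.6, 0.5]
grip_width: 0.0906
```

Request:
send_rows:
  steps:
    - [[0,0,25],[0,0,0.053],91]
    - [[0,0,25],[0,0,0.052],91]
    - [[0,0,0],[0,0,0],91]
    - [[0,0,0],[0,0,0],91]
    - [[0,0,0],[0,0,0],91]

```text
time_s: 5.32
ee_pos: [0.4965, -0.2176, 0.4004]
ee_rot: [0.749, -0.663, 0.001, -0.0]
force: [0.9, -0.8, 1.2]
grip_width: 0.0912
```

```bash
cat >> b.py <<'E'
c2=cam('wrist');b=[]
for X in np.argwhere(cv2.inRange(im,(0,0,170),(80,80,255))).mean(0)[None,::-1]: print('red',X.round(1),onz(c,X/[640,400],.146+.016).round(4))
T=cam('top');it=snapshot('top');print('knob in top proj',proj(T,[.3125,.267,.143]));cv2.imwrite('pics/t1.png',cv2.resize(it[230:330,140:240],(500,500),interpolation=2))
E
python3 b.py w3 1;python3 -c "
from h import *
plan([.497,-.2175,.295],97)"
```

```text
t 5.32 pos [ 0.4965 -0.2176  0.4004] yaw -83.04 tilt [ 0.0012 -0.0009] shift [  2.7  -3.1 100.4] rows 2.407927964074659
turn z rad -0.1054
camera_deck 0.9 [317. 138.] [ 0.544  -0.2118  0.146 ]
camera_end 0.69 [304. 321.] [ 0.3945 -0.2187  0.136 ]
lens_front 0.72 [226. 126.] [ 0.5389 -0.1426  0.105 ]
shutter_axis 0.91 [299.  60.] [ 0.5903 -0.1948  0.146 ]
tripod 0.89 [313. 118.] [ 0.543  -0.2077  0.    ]
red [296.   56.6] [ 0.5908 -0.1939  0.162 ]
knob in top proj [188.84644329 274.8347085 ]
t 5.67 pos [ 0.4968 -0.2163  0.3999] yaw -82.98 tilt [ 0.0012 -0.0009] shift [1.200e+00 1.000e-01 1.049e+02] rows 2.5163030457634137
turn z rad 0.0004
```

View pics/w3.png

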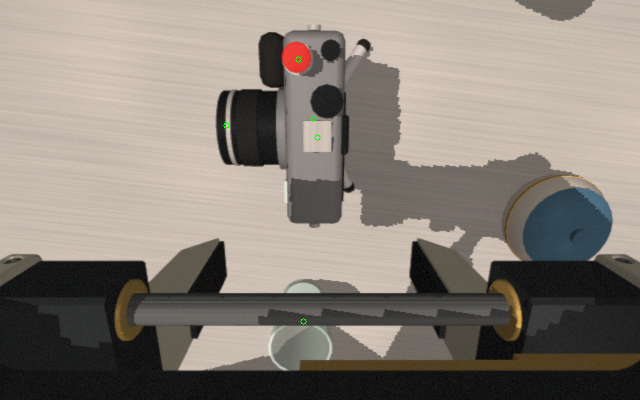

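View pics/t1.png

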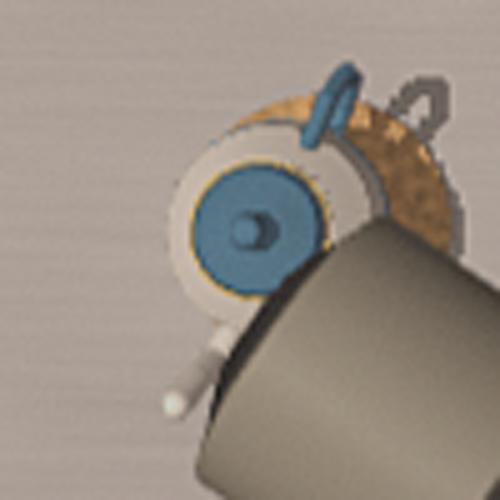

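Both views show the camera body square with the tool at yaw 97°. In the top view the knob is at (190,276) against a projected (189,275), which agrees within calibration. I'll aim for a bearing of about 116°. Next I go down and grip the plain end.

Request:
send_rows:
  steps:
    - [[1.2,0,30],[0,0,0],91]
    - [[0,0,30],[0,0,0],91]
    - [[0,0,25],[0,0,0],91]
    - [[0,0,15],[0,0,0],91]
    - [[0,0,5],[0,0,0],91]
    - [[0,0,0],[0,0,0],91]
    - [[0,0,0],[0,0,0],60]
    - [[0,0,0],[0,0,0],50]
    - [[0,0,0],[0,0,0],46]
    - [[0,0,0],[0,0,0],43]
  squeeze: 8

```text
time_s: 6.5
ee_pos: [0.4971, -0.2178, 0.2952]
ee_rot: [0.749, -0.663, 0.001, -0.0]
force: [0.2, -0.0, -0.5]
grip_width: 0.069
```

Request:
send_rows:
  steps:
    - [[0,0,0],[0,0,0],42]
    - [[0,0,0],[0,0,0],41]
    - [[0,0,0],[0,0,0],40]
    - [[0,0,0],[0,0,0],38]
    - [[0,0,0],[0,0,0],38]
    - [[0,0,0],[0,0,0],38]

```text
time_s: 7.0
ee_pos: [0.4967, -0.2173, 0.2941]
ee_rot: [0.749, -0.663, -0.001, 0.0]
force: [-2.7, 3.0, 2.7]
grip_width: 0.0401
```

Request:
send_rows:
  steps:
    - [[1.33,-0.02,0],[0,0,-0.0277],38]
    - [[1.33,-0.02,0],[0,0,-0.0277],38]
    - [[1.33,-0.02,0],[0,0,-0.0277],38]
    - [[1.33,-0.02,0],[0,0,-0.0277],38]
    - [[1.33,-0.02,0],[0,0,-0.0277],38]
    - [[1.33,-0.02,0],[0,0,-0.0277],38]
    - [[1.33,-0.02,0],[0,0,-0.0277],38]
    - [[1.33,-0.02,0],[0,0,-0.0277],38]
    - [[1.33,-0.02,0],[0,0,-0.0277],38]
    - [[1.33,-0.02,0],[0,0,-0.0277],38]
    - [[1.33,-0.02,0],[0,0,-0.0277],38]
    - [[1.33,-0.02,0],[0,0,-0.0277],38]

```text
time_s: 8.0
ee_pos: [0.5015, -0.2328, 0.2941]
ee_rot: [0.848, -0.529, -0.0, -0.0]
force: [0.2, 1.2, 1.7]
grip_width: 0.0398
```

Request:
send_rows:
  steps:
    - [[0,0,0],[0,0,0],38]
    - [[0,0,0],[0,0,0],38]
    - [[0,0,0],[0,0,0],38]

```text
time_s: 8.25
ee_pos: [0.5015, -0.2328, 0.2941]
ee_rot: [0.848, -0.53, 0.0, -0.0]
force: [0.1, 2.3, 0.2]
grip_width: 0.0398
```

```bash
python3 b.py w4 1
```

```text
t 8.25 pos [ 0.5015 -0.2328  0.2941] yaw -64.0 tilt [0. 0.] shift [-12.1  -4.3  -5.9] rows 0.2911804392776165
turn z rad 0.2268
camera_deck 0.92 [317. 176.] [ 0.5455 -0.2108  0.146 ]
camera_end 0.88 [323. 277.] [ 0.5035 -0.2342  0.136 ]
lens_front 0.9 [174. 158.] [ 0.514  -0.1496  0.105 ]
shutter_axis 0.91 [281.  38.] [ 0.5822 -0.1797  0.146 ]
tripod 0.96 [315. 130.] [ 0.5434 -0.2098  0.    ]
red [274.2  31.2] [ 0.5822 -0.1794  0.162 ]
knob in top proj [188.84644329 274.8347085 ]
```

View pics/w4.png

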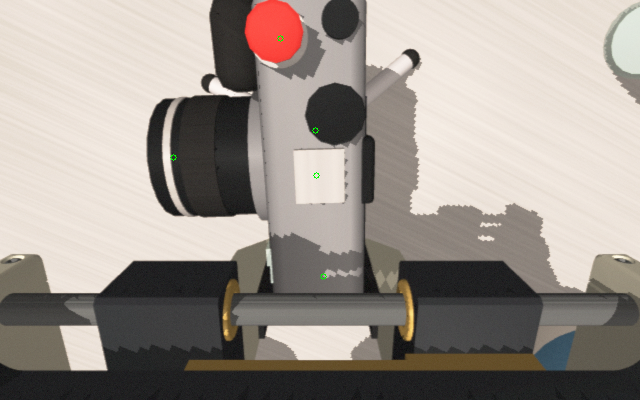

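The camera is square in the gripper, which is at yaw 116.0°. The pan axis works out at (0.5446, -0.2118), so the tripod has not moved. The teapot bearing is 115.9 to 116.4°. I'll release, lift, and move over the button with the fingers closed.

Request:
send_rows:
  steps:
    - [[0,0,0],[0,0,0],50]
    - [[0,0,0],[0,0,0],60]
    - [[0,0,0],[0,0,0],70]
    - [[0,0,0],[0,0,0],70]
    - [[0,0,0],[0,0,0],70]
    - [[0,0,-20],[0,0,0],70]
    - [[0,0,-30],[0,0,0],70]
    - [[0,0,-30],[0,0,0],70]
    - [[0,0,0],[0,0,0],0]
    - [[0,0,0],[0,0,0],0]

```text
time_s: 9.43
ee_pos: [0.5016, -0.2331, 0.3759]
ee_rot: [0.848, -0.53, 0.002, 0.0]
force: [0.2, -0.1, -0.3]
grip_width: 0.0606
```

Request:
send_rows:
  steps:
    - [[0,0,0],[0,0,0],0]
    - [[-2,-20,0],[0,0,0],0]
    - [[-3,-25,0],[0,0,0],0]
    - [[-3,-25,0],[0,0,0],0]
    - [[-2,-25,0],[0,0,0],0]
    - [[0,0,0],[0,0,0],0]
    - [[0,0,0],[0,0,0],0]
    - [[0,0,0],[0,0,0],0]
    - [[0,0,0],[0,0,0],0]
    - [[0,0,0],[0,0,0],0]

```text
time_s: 10.27
ee_pos: [0.5817, -0.1829, 0.3739]
ee_rot: [0.848, -0.53, -0.0, 0.0]
force: [0.9, 0.4, 0.6]
grip_width: 0.0006
```

Run:
```python
from h import *
plan([.5824,-.181,.36])
s=get_state();print(s['force'],s['grip_width'])
c=cam('wrist');im=snapshot('wrist');cv2.imwrite('pics/w5.png',im)
q=np.argwhere(cv2.inRange(im,(0,0,150),(80,80,255)));print(q.min(0),q.max(0))
T=cam('top');snapshot('top')
for k,z in (('camera_deck',.146),('lens_front',.105),('tripod',0)):
    for r in landmark_of('wrist',k)[:1]: print(k,r['conf'],onz(c,r['at'],z).round(4))
```

```text
t 10.27 pos [ 0.5817 -0.1829  0.3739] yaw -64.04 tilt [-0.0007  0.0001] shift [-1.4 -1.4 13.9] rows 0.334168144490624
[0.93954097 0.44049938 0.58399234] 0.0005971371113784344
[213 298] [235 326]
camera_deck 0.58 [ 0.546  -0.2121  0.146 ]
lens_front 0.71 [ 0.5143 -0.1498  0.105 ]
```

View pics/w5.png

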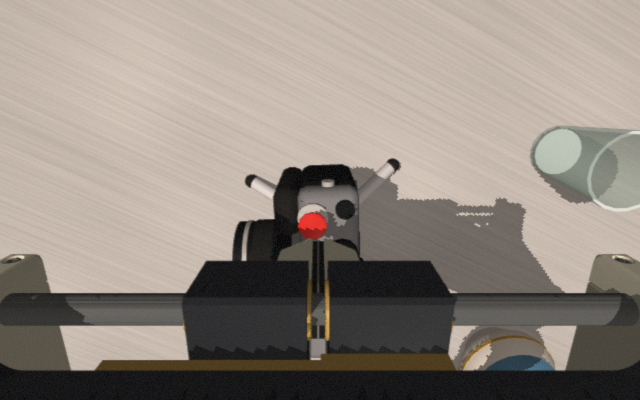

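Request:
send_rows:
  steps:
    - [[-1,-1,10],[0,0,0],0]
    - [[0,0,10],[0,0,0],0]
    - [[0,0,7],[0,0,0],0]
    - [[0,0,0],[0,0,0],0]
    - [[0,0,0],[0,0,0],0]

```text
time_s: 10.93
ee_pos: [0.5828, -0.1809, 0.3461]
ee_rot: [0.848, -0.53, -0.001, 0.0]
force: [-0.4, -0.4, -0.6]
grip_width: 0.0008
```

Request:
send_rows:
  steps:
    - [[0,0,1],[0,0,0],0]
    - [[0,0,1],[0,0,0],0]
    - [[0,0,0],[0,0,0],0]

```text
time_s: 11.18
ee_pos: [0.5829, -0.1809, 0.3453]
ee_rot: [0.848, -0.53, 0.0, 0.0]
force: [0.3, 0.2, -0.2]
grip_width: 0.0005
```

Request:
send_rows:
  steps:
    - [[0,0,1],[0,0,0],0]
    - [[0,0,0],[0,0,0],0]

```text
time_s: 11.35
ee_pos: [0.5829, -0.1809, 0.3442]
ee_rot: [0.848, -0.53, 0.0, 0.0]
force: [-1.2, 0.3, -0.1]
grip_width: 0.0004
```

Request:
send_rows:
  steps:
    - [[0,0,1],[0,0,0],0]
    - [[0,0,0],[0,0,0],0]

```text
time_s: 11.52
ee_pos: [0.5829, -0.1809, 0.3431]
ee_rot: [0.848, -0.53, 0.0, 0.0]
force: [1.0, 0.1, -0.2]
grip_width: 0.0006
```

Request:
send_rows:
  steps:
    - [[0,0,1],[0,0,0],0]
    - [[0,0,0],[0,0,0],0]

```text
time_s: 11.68
ee_pos: [0.5829, -0.1809, 0.342]
ee_rot: [0.848, -0.53, -0.0, 0.0]
force: [0.5, -0.4, 0.6]
grip_width: 0.0005
```

Request:
send_rows:
  steps:
    - [[0,0,1],[0,0,0],0]
    - [[0,0,0],[0,0,0],0]

```text
time_s: 11.85
ee_pos: [0.5829, -0.1809, 0.341]
ee_rot: [0.848, -0.53, -0.0, 0.0]
force: [-0.2, 0.3, 0.1]
grip_width: 0.0008
```

Request:
send_rows:
  steps:
    - [[0,0,1],[0,0,0],0]
    - [[0,0,0],[0,0,0],0]

```text
time_s: 12.02
ee_pos: [0.5829, -0.1809, 0.3401]
ee_rot: [0.848, -0.53, 0.0, 0.0]
force: [0.7, -0.9, 2.2]
grip_width: 0.0005
```

Request:
send_rows:
  steps:
    - [[0,0,0.7],[0,0,0],0]
    - [[0,0,0],[0,0,0],0]

```text
time_s: 12.18
ee_pos: [0.5829, -0.1809, 0.3395]
ee_rot: [0.848, -0.53, 0.0, -0.0]
force: [0.0, -0.2, 1.8]
grip_width: 0.0007
```

Request:
send_rows:
  steps:
    - [[0,0,0.7],[0,0,0],0]
    - [[0,0,0],[0,0,0],0]

```text
time_s: 12.35
ee_pos: [0.5829, -0.1809, 0.3388]
ee_rot: [0.848, -0.53, 0.0, 0.0]
force: [-0.3, -0.1, 1.2]
grip_width: 0.0002
```

Request:
send_rows:
  steps:
    - [[0,0,0.5],[0,0,0],0]
    - [[0,0,0],[0,0,0],0]

```text
time_s: 12.52
ee_pos: [0.5829, -0.1809, 0.3383]
ee_rot: [0.848, -0.53, 0.0, 0.0]
force: [1.2, 0.2, 1.0]
grip_width: 0.0005
```

Request:
send_rows:
  steps:
    - [[0,0,0.4],[0,0,0],0]
    - [[0,0,0],[0,0,0],0]

```text
time_s: 12.68
ee_pos: [0.5829, -0.1809, 0.3379]
ee_rot: [0.848, -0.53, 0.0, 0.0]
force: [-0.2, 0.6, 2.3]
grip_width: 0.0004
```

Request:
send_rows:
  steps:
    - [[0,0,0.3],[0,0,0],0]
    - [[0,0,0],[0,0,0],0]

```text
time_s: 12.85
ee_pos: [0.5829, -0.1809, 0.3376]
ee_rot: [0.848, -0.53, 0.0, -0.0]
force: [0.5, 0.6, 2.1]
grip_width: 0.0005
```

Request:
send_rows:
  steps:
    - [[0,0,0.3],[0,0,0],0]
    - [[0,0,0],[0,0,0],0]

```text
time_s: 13.02
ee_pos: [0.5829, -0.181, 0.3373]
ee_rot: [0.848, -0.53, 0.0, 0.0]
force: [0.2, 0.0, 2.6]
grip_width: 0.0009
```

Request:
send_rows:
  steps:
    - [[0,0,0.3],[0,0,0],0]
    - [[0,0,0],[0,0,0],0]

```text
time_s: 13.18
ee_pos: [0.5829, -0.1809, 0.3372]
ee_rot: [0.848, -0.53, 0.0, -0.0]
force: [0.1, 0.7, 3.0]
grip_width: 0.0006
```

Request:
send_rows:
  steps:
    - [[0,0,0.2],[0,0,0],0]
    - [[0,0,0],[0,0,0],0]

```text
time_s: 13.35
ee_pos: [0.583, -0.1809, 0.3371]
ee_rot: [0.848, -0.53, 0.0, -0.0]
force: [0.1, 0.6, 4.6]
grip_width: 0.0006
```

At the halfway stop: the force is rising while the position stands still. I'll hold here.

Request:
send_rows:
  steps:
    - [[0,0,0],[0,0,0],0]
    - [[0,0,0],[0,0,0],0]
    - [[0,0,0],[0,0,0],0]

```text
time_s: 13.6
ee_pos: [0.583, -0.181, 0.3371]
ee_rot: [0.848, -0.53, 0.0, -0.0]
force: [-0.1, 1.3, 5.2]
grip_width: 0.0004
```

Request:
send_rows:
  steps:
    - [[0,0,0],[0,0,0],0]
    - [[0,0,0],[0,0,0],0]
    - [[0,0,0],[0,0,0],0]
    - [[0,0,0],[0,0,0],0]
    - [[0,0,0],[0,0,0],0]
    - [[0,0,0],[0,0,0],0]
    - [[0,0,0],[0,0,0],0]
    - [[0,0,0],[0,0,0],0]
    - [[0,0,0],[0,0,0],0]
    - [[0,0,0],[0,0,0],0]
    - [[0,0,0],[0,0,0],0]
    - [[0,0,0],[0,0,0],0]

```text
time_s: 14.6
ee_pos: [0.583, -0.1809, 0.3371]
ee_rot: [0.848, -0.53, 0.0, -0.0]
force: [-0.1, 0.4, 5.2]
grip_width: 0.0004
```

Request:
send_rows:
  steps:
    - [[0,0,0],[0,0,0],0]
    - [[0,0,0],[0,0,0],0]
    - [[0,0,0],[0,0,0],0]
    - [[0,0,0],[0,0,0],0]
    - [[0,0,0],[0,0,0],0]
    - [[0,0,0],[0,0,0],0]

```text
time_s: 15.1
ee_pos: [0.5829, -0.1809, 0.3371]
ee_rot: [0.848, -0.53, 0.0, -0.0]
force: [0.3, 1.7, 6.9]
grip_width: 0.0005
```

Request:
send_rows:
  steps:
    - [[0,0,0.5],[0,0,0],0]
    - [[0,0,0.5],[0,0,0],0]
    - [[0,0,0.5],[0,0,0],0]
    - [[0,0,0.5],[0,0,0],0]
    - [[0,0,0.5],[0,0,0],0]
    - [[0,0,0.5],[0,0,0],0]
    - [[0,0,0],[0,0,0],0]

```text
time_s: 15.68
ee_pos: [0.583, -0.1809, 0.3347]
ee_rot: [0.848, -0.53, 0.001, -0.0]
force: [-0.2, 1.2, 8.4]
grip_width: 0.0003
```

Request:
send_rows:
  steps:
    - [[0,0,0.4],[0,0,0],0]
    - [[0,0,0],[0,0,0],0]

```text
time_s: 15.85
ee_pos: [0.583, -0.1809, 0.3344]
ee_rot: [0.848, -0.53, 0.001, -0.0]
force: [-1.5, 1.6, 8.7]
grip_width: 0.0004
```

Request:
send_rows:
  steps:
    - [[0,0,0.4],[0,0,0],0]
    - [[0,0,0.2],[0,0,0],0]
    - [[0,0,0],[0,0,0],0]

```text
time_s: 16.1
ee_pos: [0.583, -0.1809, 0.3339]
ee_rot: [0.848, -0.53, 0.001, -0.0]
force: [-0.9, 1.6, 9.9]
grip_width: 0.0002
```

Request:
send_rows:
  steps:
    - [[0,0,0.2],[0,0,0],0]
    - [[0,0,0],[0,0,0],0]

```text
time_s: 16.27
ee_pos: [0.583, -0.1809, 0.3338]
ee_rot: [0.848, -0.53, 0.001, -0.0]
force: [-0.4, 1.4, 10.0]
grip_width: 0.0009
```

The button went 3.3 mm past the halfway stop at 10 N, so it is at its end stop. I'll let go straight up.

Request:
send_rows:
  steps:
    - [[0,0,-2],[0,0,0],0]
    - [[0,0,-4],[0,0,0],0]
    - [[0,0,-10],[0,0,0],0]
    - [[0,0,-30],[0,0,0],0]
    - [[0,0,-40],[0,0,0],0]
    - [[0,0,-10],[0,0,0],0]
    - [[0,20,0],[0,0,0],0]
    - [[0,30,0],[0,0,0],0]
    - [[0,30,0],[0,0,0],0]
    - [[0,0,0],[0,0,0],0]
    - [[0,0,0],[0,0,0],0]
    - [[0,0,0],[0,0,0],0]

```text
time_s: 17.27
ee_pos: [0.5113, -0.2161, 0.4288]
ee_rot: [0.848, -0.53, 0.0, -0.0]
force: [-0.7, -0.3, 0.1]
grip_width: 0.0003
```

```bash
python3 b.py w6
```

```text
t 17.27 pos [ 0.5113 -0.2161  0.4288] yaw -64.01 tilt [0.0005 0.    ] shift [ -1.4  11.9 128.8] rows 3.0877083001315424
turn z rad 0.2268
camera_deck 0.58 [336. 153.] [ 0.5466 -0.2136  0.146 ]
camera_end 0.67 [333. 210.] [ 0.5019 -0.2343  0.136 ]
camera_end 0.46 [563.  68.] [ 0.6713 -0.334   0.136 ]
lens_front 0.83 [250. 149.] [ 0.5114 -0.1508  0.105 ]
lens_front 0.63 [317.  87.] [ 0.5823 -0.1805  0.105 ]
shutter_axis 0.82 [314.  87.] [ 0.5816 -0.1785  0.146 ]
shutter_axis 0.44 [327. 129.] [ 0.5592 -0.2     0.146 ]
tripod 0.88 [323. 130.] [ 0.5425 -0.2072  0.    ]
tripod 0.56 [332. 152.] [ 0.5239 -0.2275  0.    ]
red [314.6  86.2] [ 0.5823 -0.179   0.162 ]
knob in top proj [188.84644329 274.8347085 ]
```

View pics/w6.png

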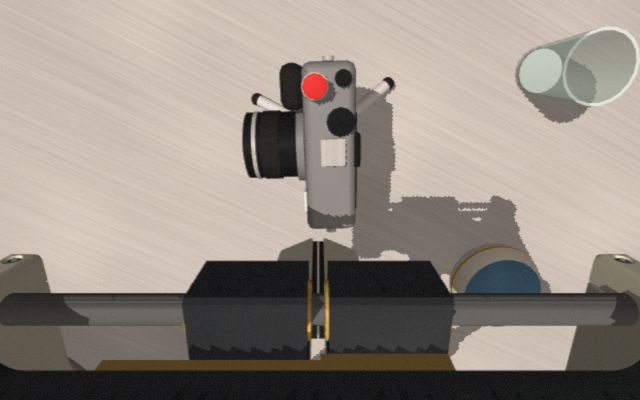

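The camera stands where it was, still square at 116°, with the button at (315,86) and up, and the robot is clear of everything. Handing in.

```bash
python3 -c "
from rig import *
print(sign_off())"
```

```text
the job is handed in; nothing more can be done
None
```

The picture is taken and the job is handed in after about 18 s of robot time; the sign-off gave no verdict.

- **Aiming:** I gripped the camera by its plain end and turned it from about 97° to 116.0°. The teapot's bearing from the pan axis measured 115.9° with the wrist camera and about 116.4° with the top camera. The trained network's own teapot positions from the top and scene cameras were about 1 cm off that. I used the lid, knob and belly fits instead.
- **Shutter:** I pressed the button to the halfway stop and held it there for about 1.75 s at 4.6 to 6.9 N, with the position standing still. The 6.9 N was the last reading and came close to the 7 N limit, but the button had not moved. I then pressed 3.3 mm further, to 10 N at the end stop, and let go straight up.
- **Last checks:** The final wrist picture shows the camera still square at 116° and the button free, with the gripper clear. The pan axis landmarks agree with those from before within a few mm, with no sign of the tripod moving. I did not measure the teapot and tea things again, but the arm only passed well above them.

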